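Show a sample rod at half shutter

ROBOT

A 6-joint arm with a two-finger parallel gripper is mounted at the origin on a cart in front of the work surface, level with it; the furniture and walls round the work are solid. World frame = base frame: x ahead of the robot, y to its left, z up, the work surface at z = 0. Lengths are in m, angles in rad, forces in N, time in s.
With the tool pointing down it reaches from about 0.375 to 0.975 m from the base axis. Payload 3.8 kg.
Tool frame: the origin (TCP) lies at the very end of the fingers, on their centre line; the grasp point (between the pads) lies 19 mm behind it (bot.hold_point_z is the distance from the TCP to the grasp point, in m); y points along the fingers, z is the direction in which the jaws open and shut, and the axes are right-handed (so a half turn about y gives the same grasp; the last joint's range is limited). The gripper opens to 88 mm and grips with 3 to 60 N. Pads are 18 mm wide; open, the fingers measure 123 mm over their backs; the gripper's body (75 mm by 187 mm) begins 45 mm behind the grasp point.
Start: joints at [-1.268, 0.264, 1.604, -0, 1.274, -0.037], TCP at [0.225, -0.636, 0.199] pointing down, gripper open.
Joint ranges: [-2.63, 2.63], [-0.94, 2.18], [0.31, 2.57], [-1.31, 4.45], [0, 2.66], [-2.55, 2.55]. Speed limits (rad/s): [2.57, 2.57, 3.14, 3.14, 3.14, 3.14].

INTERFACE

Orientations are given as a unit quaternion [w, x, y, z].
In Python, from bench import telemetry, eyes, finish_job, bot gives the robot as it stands.
- The arm moves only by the tool servo_tool, never from a script. Its argument "plan" is a list of rows, each a list of 3 entries, a list of its own where there are three numbers: the finger opening in m, from 0 to 0.0881, then the shift along the tool's x, y, z in m, then the turn about the tool's y in degrees. In form: [[fingers, [tx, ty, tz], roll], ...]. A call has 1 to 20 rows; each row shifts and turns the commanded pose from where the row before left it, along the tool's axes as they then stand; what a row does not reach is not made up. A row lasts 1/10 s, in which the tool goes at most 50 mm and 8.59 degrees, less where a joint would pass 70% of its speed; a pose out of reach is approached as far as the arm can. A call with a gripper value outside its range is refused whole. The fingers move at their own pace and stop on an object; "newtons" is the grip in N (left out, the last holds). Time passes only in rows, so rows that do not move let the fingers close. It gives the time, the measured TCP pose, the force and the opening at its end, in the units of the state.
- telemetry.observe(): the state, without advancing time (a new reading comes with each control period).
- eyes.grab_frame(name): name is "scene" or "top"; returns a dict with "pixels" (384x512x3 uint8, blue, green, red), "range_z" (384x512 float32, m along the optical axis (not along the pixel's ray), 0 where there is no reading), "fx", "fy", "cx", "cy" (pixels), "rvec" (rotation vector, rad) and "tvec" (3), from world to camera coordinates, as OpenCV has them. Camera axes: x right, y down, z forward; pixel columns grow to the right and rows downward; lengths in m; the calibration is good to about 2 mm. A picture is of the moment at which its call begins.
- finish_job(): hands the job in, once; it reports no verdict.
The state is a dict: "clock": time; "joints": joint angles; "joint_vel": joint speeds; "joint_efforts": joint torques, N m; "tcp_pos": TCP position; "ee_rot": TCP orientation; "contact_force": force on the tool from outside, world axes, zero at the start; "torque": the same for the moment, N m; "width": finger opening in m.
Only numpy, scipy, OpenCV 4.12 (cv2) and the standard library are available. Lean on these libraries where they do the work, as an engineer would, in place of code of your own. Each camera call takes 0.05 s, during which the arm holds its last target.

TASK

Take the long brass rod out of the wooden stand and drop it end-down into the empty socket behind the viewer's shutter, and let go of it. Then slide the spring-loaded shutter to the left (as the robot faces it) by its upright black tab to half of its travel, so that the long rod shows through the window while the reference rod stays covered (never open it so far that the reference rod shows), and finish while still holding the shutter there: do not let go. Leave the short rod, the reference rod and the other things where they are.

Things in the scene. Friction and masses are not known exactly. Their poses are not given: they have to be found in the camera images.
- viewer: fixed metal fixture. Origin on the table under the window's middle; x towards the rods, y left along the slide, z up. Base x -60..55, y -63..127 mm. Shutter frame at x -31 (18 thick, 84 high); window 66 wide, z 42..74; grey socket block (34x80, top z 47) centred at x 30, y 0. Lines on the top rail at y 0, 32, 64 mm: tab's middle when shut, half, fully open
- socket (a point): centre of the floor of the empty socket, the right-hand one (x 30, y -16 mm of the viewer): a round upright hole, 14 mm diameter, 35 mm deep with a 3 mm chamfer; floor 12 mm, mouth 47 mm above the table. Axes are the viewer's
- long_rod: brass rod to be moved, loose, 10 mm diameter, 125 mm long, about 60 g; starts upright in one of the two holes of the stand, the hole varies. Origin at the centre of its lower end, z along it upwards
- short_rod: brass rod 10 mm diameter, 90 mm long, in the stand's other hole; stays there. Origin at the centre of its lower end
- reference_rod: brass rod 10 mm diameter, 60 mm long, standing in the left-hand socket of the viewer (x = 30, y = +16 mm), top 72 mm above the table; stays there. Origin at the centre of its lower end
- stand: fixed wooden block 50 x 110 x 40 mm with two 12.5 mm holes, 32 mm deep (floor z = 8 mm), at y = -32 and +32 mm. Origin at the centre of its underside, z up; its long side y points roughly towards or away from the robot
- shutter_travel (a joint): shutter travel in m: 0 shut (spring-closed), 0.032 half, 0.064 fully open; grows along the viewer's +y. Spring 3.6 N when shut, rising 180 N/m: 9.4 N at half, 15 N at full; it springs shut when let go. From 0.025 the long rod is fully uncovered; above 0.047 the reference rod shows
- shutter: sliding steel plate 72 x 40 mm with an upright black tab on its front: tab 12 mm in x, 14 mm in y, 74 mm high, from 48 to 122 mm above the table (38 mm above the frame). Origin at the middle of the plate's lower edge (39 mm above the table), axes the viewer's; the tab's middle line is 15 mm before it (x -49, y 0 mm of the viewer when shut)
- tab_grip (a point): point on the tab's middle line 14 mm below its top (108 mm above the table), where it can be pinched from above or pushed
- pill_jar: orange jar with white cap, 42 mm diameter, 72 mm high, bystander. Origin at the centre of its underside
- tweezers: steel tweezers 14 x 115 x 8 mm lying flat, bystander. Origin at the centre of the underside
- black_stone: small black stone 24 x 34 x 15 mm, bystander. Origin at the centre of the underside
Things that resemble listed ones, but are neither listed nor needed, are in the scene too. Of the things that look like the viewer, the larger one is meant.

How it is judged:
On the way, in this order (a step that is already met when the one before it is completed fails the run):
1. the long rod stands in the empty socket, let go, with the shutter still shut (z of long_rod in the frame of socket below 0.005 m and horizontal distance between long_rod and socket below 0.006 m and angle between long_rod's own z axis and vertical below 0.2 rad and contact force between the fingers and long_rod below 0.1 N and value of joint shutter_travel below 0.01 m), for 0.2 s.
2. the fingers hold the shutter at half travel (value of joint shutter_travel between 0.026 and 0.038 m and contact force between the fingers and shutter above 3 N), for 0.5 s.
At the end, for the whole second after the job is handed in: The fingers hold the shutter's tab (over 3 N), still, at half travel within 6 mm (26 to 38 mm of 64); the long rod stands released and at rest in the right-hand socket (within 5 mm of its floor, 6 mm of its centre, tilt under 0.2 rad); the short and reference rods are in their holes (all of step 2 and velocity of joint shutter_travel between -0.01 and 0.01 m/s and z of long_rod in the frame of socket below 0.005 m and horizontal distance between long_rod and socket below 0.006 m and angle between long_rod's own z axis and vertical below 0.2 rad and linear speed of long_rod below 0.02 m/s and contact force between the fingers and long_rod below 0.1 N and distance of short_rod from where it was at the start of the episode below 0.02 m and distance of reference_rod from where it was at the start of the episode below 0.015 m); the arm keeps its last pose, push and grip.
It fails at once if the shutter is opened so far that the reference rod shows (past 48 mm) (value of joint shutter_travel above 0.048 m).
It fails at once if the short or the reference rod is taken out or displaced (distance of short_rod from where it was at the start of the episode above 0.02 m or distance of reference_rod from where it was at the start of the episode above 0.015 m).
It fails at once if the jar, the tweezers or the stone is pushed more than 20 mm (distance of any of pill_jar, tweezers, black_stone from where it was at the start of the episode above 0.02 m).
It also fails if it takes over 51 s, if anything falls off the work surface, if the arm or the gripper's body presses on something with over 40 N, if the wrist force passes 120 N, or if a joint passes its speed limit or range.

## Working session

There is one attempt and no reset: what is moved stays moved. The work goes in short steps, Python scripts to look and compute and a tool call to move; the robot and the scene stay as the last step left them, time stands still between calls to the robot, and variables do not carry over. Pictures are saved under pics/ and viewed, and the job is handed in when it is done.

Besides the shell and the picture viewer there is one more tool, called after "Emit:" as a command line: name --argument value ..., lists and objects as JSON in quotes. servo_tool: Moves the arm, as the interface text tells. Its arguments: {"type":"object","properties":{"plan":{"type":"array"},"newtons":{"type":"number"}},"required":["plan"]}

```bash
mkdir -p pics; ls
cat > h.py <<'E'
import numpy as np, cv2
from bench import telemetry, eyes, bot
def cam(n):
    f=eyes.grab_frame(n); R,_=cv2.Rodrigues(np.array(f["rvec"],float)); f["R"]=R; f["t"]=np.array(f["tvec"],float).reshape(3); return f
def plane(f,u,v,z):
    d=f["R"].T@np.array([(u-f["cx"])/f["fx"],(v-f["cy"])/f["fy"],1]); c=-f["R"].T@f["t"]
    return c+d*(z-c[2])/d[2]
def cloud(f):
    Z=f["range_z"]; v,u=np.mgrid[:Z.shape[0],:Z.shape[1]]
    P=np.stack([(u-f["cx"])/f["fx"]*Z,(v-f["cy"])/f["fy"]*Z,Z],-1)
    W=(P-f["t"])@f["R"]; W[Z<=0]=np.nan; return W
def proj(f,p):
    q=f["R"]@np.array(p)+f["t"]; return f["fx"]*q[0]/q[2]+f["cx"], f["fy"]*q[1]/q[2]+f["cy"]
E
python3 - <<'E'
from h import *
np.set_printoptions(precision=4,suppress=True)
for n in("scene","top"):
    f=cam(n); cv2.imwrite(f"pics/{n}0.png",f["pixels"]); print(n,-f["R"].T@f["t"],f["R"],f["fx"],f["cx"],f["cy"])
    np.savez(n+"0.npz",**f)
print(telemetry.observe()); print(bot.hold_point_z)
E
```

```text
pics
scene [0.161  0.4155 0.7206] [[-0.8268 -0.5624  0.0046]
 [-0.3914  0.5694 -0.7229]
 [ 0.4039 -0.5995 -0.691 ]] 439.19266384906115 256.5578561676827 199.81136014012213
top [ 0.3771 -0.1321  0.9792] [[ 0.0117 -0.9998 -0.014 ]
 [-0.9841 -0.009  -0.1772]
 [ 0.177   0.0159 -0.9841]] 391.32602260209563 250.32485589884266 191.44567307386208
{'clock': 0.1, 'joints': array([-1.2679,  0.2647,  1.6052,  0.    ,  1.2737, -0.0369]), 'joint_vel': array([ 0.0001, -0.0017, -0.0014, -0.0028,  0.0005,  0.0004]), 'joint_efforts': array([  0.0003, -50.3619, -35.8071,   0.073 ,   0.0234,  -0.0001]), 'tcp_pos': array([ 0.2248, -0.6357,  0.1981]), 'ee_rot': array([ 0.1195, -0.1197,  0.6976, -0.6962]), 'contact_force': array([-0.7655,  0.3128,  0.8013]), 'torque': array([ 0.0169,  0.0084, -0.029 ]), 'width': 0.08824344233816059}
0.0187
```

View pics/scene0.png

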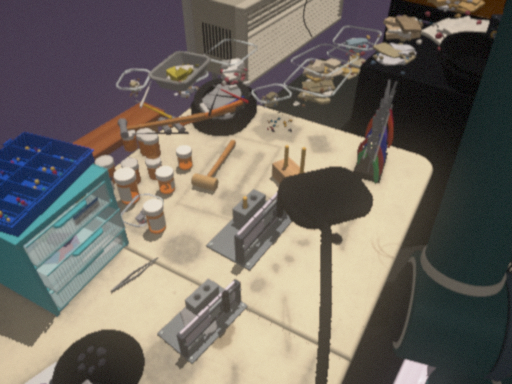

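View pics/top0.png

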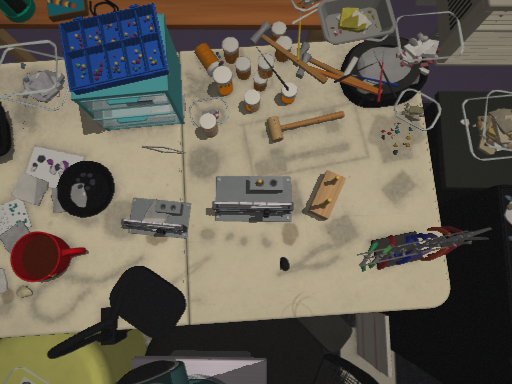

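Run:
```python
from h import *
f=dict(np.load("top0.npz")); W=cloud(f); np.set_printoptions(precision=4,suppress=True)
c=f["pixels"][165:235,200:360]; cv2.imwrite("pics/topc.png",cv2.resize(c,None,fx=5,fy=5,interpolation=cv2.INTER_CUBIC))
g=dict(np.load("scene0.npz")); c=g["pixels"][140:275,190:320]; cv2.imwrite("pics/scc.png",cv2.resize(c,None,fx=4.4,fy=4.4,interpolation=cv2.INTER_CUBIC))
print("base px",proj(f,[0,0,0]))
for n,p in dict(lamp=(147,295),lampstem=(85,335),window=(250,180),rodA=(332,182),rodB=(320,208),stand=(326,195),redthing=(430,240),drawer=(120,40),table=(300,250),stone=(284,264),jar=(208,124),tweez=(160,150),ham=(300,125)).items(): print(n,W[p[1],p[0]])
V=W[165:230,200:360,2]; print(np.nanmax(V))
m=(V>.044); 
for z in (.045,.05,.06,.07,.08,.09,.1,.11,.12):
    k=(np.nan_to_num(V)>z); vv,uu=np.where(k); 
    print(z,k.sum())
```

```text
base px (np.float64(196.91138413194278), np.float64(428.0168350390785))
lamp [0.3247 0.0362 0.3563]
lampstem [0.265  0.1261 0.3602]
window [ 0.5731 -0.1159  0.0469]
rodA [ 0.5689 -0.3138  0.052 ]
rodB [ 0.5068 -0.2854  0.0415]
stand [ 0.5386 -0.3003  0.0424]
redthing [ 0.4274 -0.5028  0.1343]
drawer [0.8284 0.155  0.2373]
table [ 0.4074 -0.2408 -0.0007]
stone [ 0.3729 -0.2002  0.0137]
jar [ 0.7056 -0.0126  0.0739]
tweez [0.6583 0.1179 0.0081]
ham [ 0.7249 -0.2422  0.0174]
0.13770725861248903
0.045 1117
0.05 740
0.06 668
0.07 611
0.08 526
0.09 95
0.1 70
0.11 62
0.12 48
```

View pics/topc.png

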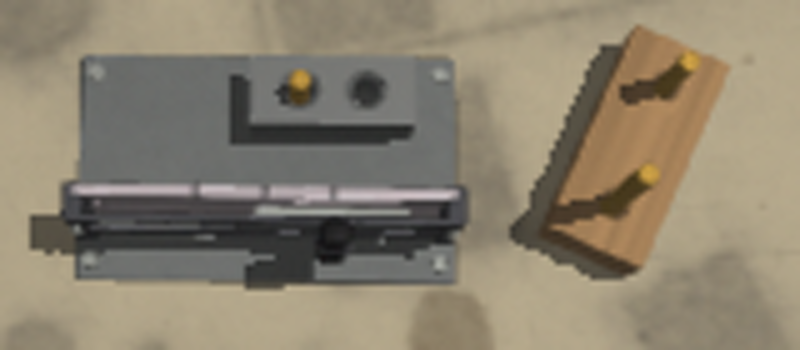

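View pics/scc.png

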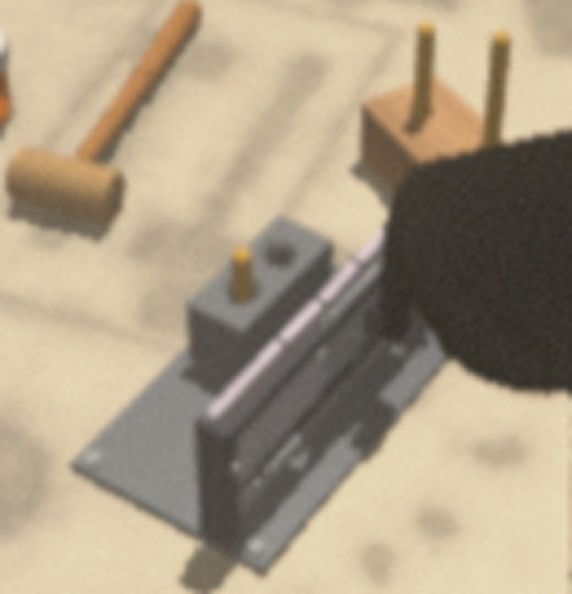

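Run:
```python
from h import *
np.set_printoptions(precision=4,suppress=True)
f=dict(np.load("top0.npz")); g=dict(np.load("scene0.npz")); W=cloud(f); G=cloud(g)
def tri(a,b):
    A=[];
    P=[]
    for h,(u,v) in((f,a),(g,b)):
        d=h["R"].T@np.array([(u-h["cx"])/h["fx"],(v-h["cy"])/h["fy"],1]); d/=np.linalg.norm(d); c=-h["R"].T@h["t"]; A.append((c,d))
    M=sum(np.eye(3)-np.outer(d,d) for c,d in A); b_=sum((np.eye(3)-np.outer(d,d))@c for c,d in A); x=np.linalg.solve(M,b_)
    return x,[np.linalg.norm(np.cross(x-c,d)) for c,d in A]
print("far rod",tri((337.8,177.2),(286.8,147)),"near rod",tri((329.4,199.8),(303.8,148.9)))
print("ref",tri((260,182),(244.8,197.3)))
# heights around
Z=W[...,2]
for n,(u0,u1,v0,v1) in dict(red=(355,500,220,275),lamp=(50,190,262,360),stand=(305,350,165,222),drawer=(60,185,0,130)).items():
    s=W[v0:v1,u0:u1].reshape(-1,3); s=s[np.isfinite(s[:,2])]; k=s[s[:,2]>.03]; print(n,k.min(0),k.max(0))
# rod depth
for z0 in(.085,.095,.105,.115,.125):
    m=(Z>z0)&(Z<.15); m[:, :305]=0; m[:,350:]=0; m[:165]=0;m[222:]=0; vv,uu=np.where(m); print(z0,[(u,v,W[v,u]) for u,v in zip(uu,vv)][:6],len(uu))
# stand top outline
m=((Z>.035)&(Z<.046)).astype(np.uint8); m[:, :305]=0; m[:,352:]=0; m[:165]=0;m[225:]=0
pts=W[m>0][:,:2].astype(np.float32); print(len(pts),cv2.minAreaRect(pts))
m=((Z>.043)&(Z<.051)).astype(np.uint8); m[:, :240]=0; m[:,290:]=0; m[:170]=0;m[197:]=0
pts=W[m>0][:,:2].astype(np.float32); print(len(pts),cv2.minAreaRect(pts))
for v in range(176,192):
  print(v,' '.join('%3d'%(1000*z) if z==z else '  .' for z in Z[v,244:290]))
```

```text
far rod (array([ 0.5715, -0.3197,  0.0925]), [np.float64(0.0005066840142884974), np.float64(0.0005066840142883883)]) near rod (array([ 0.5126, -0.2921,  0.1293]), [np.float64(0.0004045482790765605), np.float64(0.00040454827907669845)])
ref (array([ 0.5642, -0.1396,  0.0722]), [np.float64(0.001073700931582596), np.float64(0.0010737009315826428)])
red [ 0.3549 -0.6278  0.03  ] [ 0.4819 -0.3399  0.1879]
lamp [ 0.1962 -0.0221  0.03  ] [0.3717 0.3495 0.3627]
stand [ 0.4825 -0.3483  0.0301] [ 0.6013 -0.26    0.1377]
drawer [0.6894 0.0512 0.03  ] [1.0732 0.4008 0.2463]
0.085 [(np.int64(337), np.int64(175), array([ 0.5759, -0.3166,  0.098 ])), (np.int64(338), np.int64(175), array([ 0.5759, -0.3189,  0.0981])), (np.int64(336), np.int64(176), array([ 0.5732, -0.314 ,  0.0994])), (np.int64(337), np.int64(176), array([ 0.5728, -0.3159,  0.1011])), (np.int64(338), np.int64(176), array([ 0.5735, -0.3188,  0.0983])), (np.int64(339), np.int64(176), array([ 0.5731, -0.3207,  0.1001]))] 56
0.095 [(np.int64(337), np.int64(175), array([ 0.5759, -0.3166,  0.098 ])), (np.int64(338), np.int64(175), array([
[... 4089 characters left out ...]
  49   .  47  49  49  44  48  45  51  47  50  47  48  44  46  50  47  45  48  50  48  50  44  48  46  49  47   4   7   3   7   4   6  10
189   5   9   8   6   4   4  48  50  48  46  47  49  49  51  49  46  50  48  45  46  47  44  45  47  47  49  46  47  47  49  44  47  46  49  48  45  47  48  45   3   6   6   6   6   5   6
190   5   4   5   7   7   5  38  38  33  39  36  36  38  38  39  37  37  37  40  39  39  40  40  37  40  40  41  38  42  40  40  41  41  36  42  41  44  42  43   6   4   7   4   7   7   7
191   7   9  10   7   8   6  23  24  22  23  25  22  25  24  26  24  26  24  28  26  25  24  25  24  27  29  27  26  26  27  30  26  31  29  27  27  27  29  28   5   7   7   6   7  10   7
```

Run:
```python
from h import *
from scipy.spatial.transform import Rotation as Ro
np.set_printoptions(precision=4,suppress=True)
f=dict(np.load("top0.npz")); W=cloud(f); Z=W[...,2]
q=telemetry.observe()["ee_rot"]; R=Ro.from_quat(q,scalar_first=True).as_matrix(); print("tool axes cols\n",R)
img=f["pixels"].astype(int)
# brass
hsv=cv2.cvtColor(f["pixels"],cv2.COLOR_BGR2HSV)
for n,(u0,u1,v0,v1,z) in dict(long=(322,338,194,206,.133),short=(331,345,172,184,.098),ref=(254,266,176,186,.072)).items():
    m=np.zeros(Z.shape,bool); m[v0:v1,u0:u1]=True
    m&=np.nan_to_num(Z)>z-.006
    vv,uu=np.where(m); print(n,len(uu),uu.mean(),vv.mean(),plane(f,uu.mean(),vv.mean(),z))
# hole (dark on block)
gray=cv2.cvtColor(f["pixels"],cv2.COLOR_BGR2GRAY)
sub=gray[176:190,266:282]; print(sub)
m=sub<75; vv,uu=np.where(m); print("hole",uu.mean()+266,vv.mean()+176,plane(f,uu.mean()+266,vv.mean()+176,.045),uu.min()+266,uu.max()+266,vv.min()+176,vv.max()+176)
# rail
m=(Z>.078)&(Z<.09); m[:,:205]=0;m[:,300:]=0;m[:195]=0;m[225:]=0
P=W[m]; print("rail",len(P),cv2.minAreaRect(P[:,:2].astype(np.float32)), P.min(0),P.max(0))
A=np.polyfit(P[:,1],P[:,0],1); print("rail x=ay+b",A, "yaw deg",-np.degrees(np.arctan(A[0])), "x mid at y=-.155",np.polyval(A,-.155))
m=(Z>.11)&(Z<.13); m[:,:205]=0;m[:,300:]=0;m[:195]=0;m[225:]=0
P=W[m]; print("tab",len(P),P.mean(0),P.min(0),P.max(0))
r=W[220:275,355:500].reshape(-1,3); r=r[(r[:,2]>.05)&(r[:,0]>.43)]; print("red",r[:,1].max() if len(r) else None)
```

```text
tool axes cols
 [[-0.9428 -0.0006  0.3333]
 [-0.3333  0.0019 -0.9428]
 [-0.0001 -1.     -0.002 ]]
long 18 329.1111111111111 199.55555555555554 [ 0.513  -0.2906  0.133 ]
short 16 337.5 177.0 [ 0.5712 -0.3176  0.098 ]
ref 15 259.6 180.6 [ 0.5666 -0.1391  0.072 ]
[[125 124 124 123 124 124 124 126 125 126 126 127 127 128 127 129]
 [119 119 119 119 121 120 121 120 121 121 121 121 121 121 121 121]
 [119 120 119 120 120 120 119 118 119 120 121 121 122 121 122 122]
 [119 120 119 120 116 102  92  83  93 111 120 122 121 122 121 122]
 [119 119 120 117  97  84  66  64  70  80 101 121 120 121 122 122]
 [119 120 118 104  88  59  45  45  48  59  64 107 122 122 122 123]
 [120 120 117  99  80  45  46  46  44  52  79 102 122 122 122 122]
 [120 120 117  97  72  51  51  51  49  52  83 111 122 122 123 122]
 [120 121 118 103  74  58  54  55  53  58  83 113 121 122 122 123]
 [120 120 120 116  98  99  56  55  60  80 104 122 121 123 123 122]
 [120 120 120 119 110  98  88  82  88 106 121 122 122 122 123 123]
 [120 121 121 121 121 120 122 121 121 122 122 121 122 122 122 123]
 [120 121 120 120 121 122 122 121 121 122 122 122 122 123 123 122]
 [118 117 119 118 119 118 119 118 119 119 120 119 119 120 119 121]]
hole 272.8965517241379 182.51724137931035 [ 0.5678 -0.1717  0.045 ] 270 276 180 185
rail 456 ((0.5055075287818909, -0.12273342907428741), (0.18773193657398224, 0.018088456243276596), 89.79966735839844) [ 0.4966 -0.2166  0.078 ] [ 0.5149 -0.0289  0.0895]
rail x=ay+b [0.0027 0.506 ] yaw deg -0.15267052006146156 x mid at y=-.155 0.5055931796205083
tab 36 [ 0.4868 -0.1544  0.1216] [ 0.4819 -0.1602  0.1122] [ 0.4926 -0.1488  0.126 ]
red -0.4306381266452541
```

Emit:
servo_tool --plan '[[0.088,[0,-0.02,0],6.5],[0.088,[0,-0.025,0],6.5],[0.088,[0,-0.025,0],6.5],[0.088,[0,-0.02,0],0],[0.088,[0,0,0],0]]' --newtons 30

```text
clock: 0.6
tcp_pos: [0.2255, -0.638, 0.293]
ee_rot: [-0.001, -0.001, -0.705, 0.709]
contact_force: [-0.4, -0.7, 1.7]
width: 0.0876
```

Emit:
servo_tool --plan '[[0.088,[-0.01,0,-0.012],0],[0.088,[-0.02,0,-0.024],0],[0.088,[-0.02,0,-0.024],0],[0.088,[-0.02,0,-0.024],0],[0.088,[-0.02,0,-0.024],0],[0.088,[-0.02,0,-0.024],0],[0.088,[-0.02,0,-0.024],0],[0.088,[-0.02,0,-0.024],0],[0.088,[-0.02,0,-0.024],0],[0.088,[-0.02,0,-0.024],0],[0.088,[-0.02,0,-0.024],0],[0.088,[-0.02,0,-0.024],0],[0.088,[-0.02,0,-0.024],0],[0.088,[-0.02,0,-0.024],0],[0.088,[-0.0175,0,-0.023],0],[0.088,[0,0,0],0],[0.088,[0,0,0],0]]'

```text
clock: 2.3
tcp_pos: [0.512, -0.288, 0.2872]
ee_rot: [-0.001, -0.002, 0.708, -0.707]
contact_force: [0.3, -0.1, 0.1]
width: 0.0885
```

Run:
```python
from h import *
from scipy.spatial.transform import Rotation as Ro
np.set_printoptions(precision=4,suppress=True)
s=telemetry.observe(); print(s["tcp_pos"],s["joints"],s["contact_force"]); print(Ro.from_quat(s["ee_rot"],scalar_first=True).as_matrix())
a,b=cam("top"),cam("scene"); cv2.imwrite("pics/b1.png",np.hstack([cv2.resize(a["pixels"][130:280,200:400],None,fx=2,fy=2,interpolation=cv2.INTER_CUBIC),cv2.resize(b["pixels"][60:260,160:360],None,fx=2,fy=2)[:300]]))
```

```text
[ 0.512  -0.288   0.2872] [-0.5546  0.0591  1.6797 -0.0004  1.4063  1.0147] [ 0.2544 -0.1254  0.1201]
[[-1.     -0.0032  0.0016]
 [-0.0017  0.0015 -1.    ]
 [ 0.0032 -1.     -0.0015]]
```

View pics/b1.png

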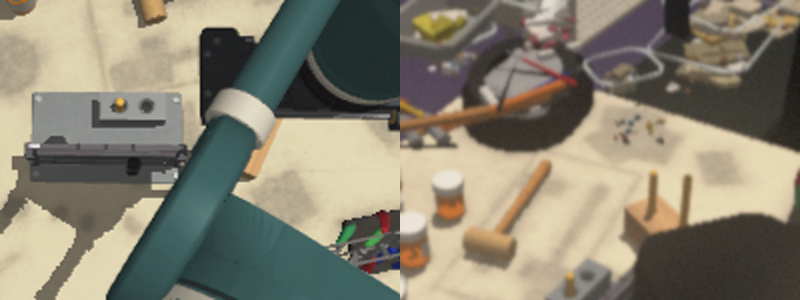

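Run:
```python
from h import *
b=cam("scene"); cv2.imwrite("pics/b2.png",b["pixels"]); print(proj(b,[.512,-.288,.287]),proj(b,[.513,-.2906,.133])); print(telemetry.observe()["clock"])
```

```text
(np.float64(309.18581194355096), np.float64(85.56290484209036)) (np.float64(303.2797242180166), np.float64(147.7906578850914))
2.45
```

View pics/b2.png

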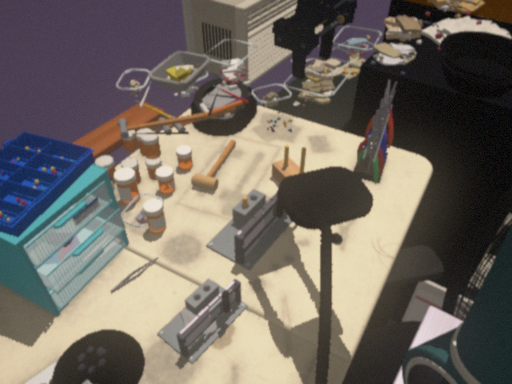

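Emit:
servo_tool --plan '[[0.088,[-0.001,0.02,0.0026],0],[0.088,[0,0.03,0],0],[0.088,[0,0.03,0],0],[0.088,[0,0.03,0],0],[0.088,[0,0.03,0],0],[0.088,[0,0.025,0],0],[0.088,[0,0.02,0],0],[0.088,[0,0.01,0],0],[0.088,[0,0,0],0],[0.088,[0,0,0],0]]'

```text
clock: 3.45
tcp_pos: [0.5139, -0.2929, 0.0951]
ee_rot: [0.0, -0.001, -0.707, 0.707]
contact_force: [-0.3, 0.3, -0.4]
width: 0.0886
```

Run:
```python
from h import *
a,b=cam("top"),cam("scene"); cv2.imwrite("pics/c1.png",np.hstack([cv2.resize(a["pixels"][140:240,260:360],None,fx=4,fy=4,interpolation=cv2.INTER_CUBIC),cv2.resize(b["pixels"][80:180,240:340],None,fx=4,fy=4,interpolation=cv2.INTER_CUBIC)]))
```

```text
(no output)
```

View pics/c1.png

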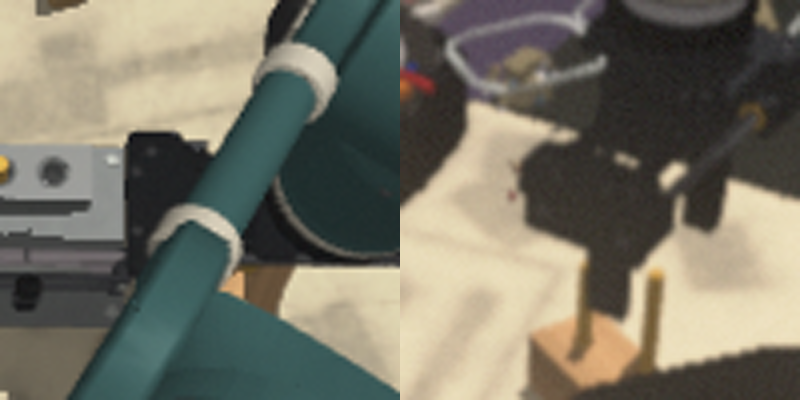

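Run:
```python
from h import *
b=cam("scene")
for p in ([.5139,-.2929,.0951],[.5139,-.2929+.053,.0951],[.5139,-.2929-.053,.0951],[.513,-.2906,.095]): print(p,proj(b,p))
s=telemetry.observe(); print(s["tcp_pos"],s["contact_force"])
```

```text
[0.5139, -0.2929, 0.0951] (np.float64(302.1383021110156), np.float64(160.5541869811554))
[0.5139, -0.2399, 0.0951] (np.float64(290.10492434673245), np.float64(172.96329384577754))
[0.5139, -0.3459, 0.0951] (np.float64(313.43008597427036), np.float64(148.90982947853936))
[0.513, -0.2906, 0.095] (np.float64(301.9726721688853), np.float64(161.25174606427296))
[ 0.51467819 -0.29293827  0.09599633] [0.54869856 0.45348382 0.16739811]
```

Run:
```python
from h import *
np.set_printoptions(precision=3,suppress=True)
b=cam("scene"); W=cloud(b); cv2.imwrite("pics/c2.png",cv2.resize(b["pixels"][100:190,260:350],None,fx=6,fy=6,interpolation=cv2.INTER_CUBIC))
for (u,v) in [(291,140),(292,145),(292,150),(293,155),(293,158),(293,162),(316,130),(316,136),(303,149),(303,155),(296,150),(286,150)]: print(u,v,W[v,u],b["pixels"][v,u])
```

```text
291 140 [ 0.5   -0.208  0.209] [46 52 57]
292 145 [ 0.51  -0.231  0.178] [47 56 59]
292 150 [ 0.51  -0.233  0.164] [49 55 62]
293 155 [ 0.507 -0.234  0.151] [48 56 64]
293 158 [ 0.507 -0.234  0.144] [57 68 76]
293 162 [ 0.561 -0.338  0.039] [130 177 222]
316 130 [ 0.509 -0.337  0.155] [42 44 50]
316 136 [ 0.508 -0.339  0.139] [47 56 60]
303 149 [ 0.512 -0.288  0.132] [ 70 131 168]
303 155 [ 0.51  -0.287  0.116] [ 54  91 116]
296 150 [ 0.504 -0.241  0.162] [58 69 74]
286 150 [ 0.524 -0.233  0.158] [59 81 96]
```

View pics/c2.png

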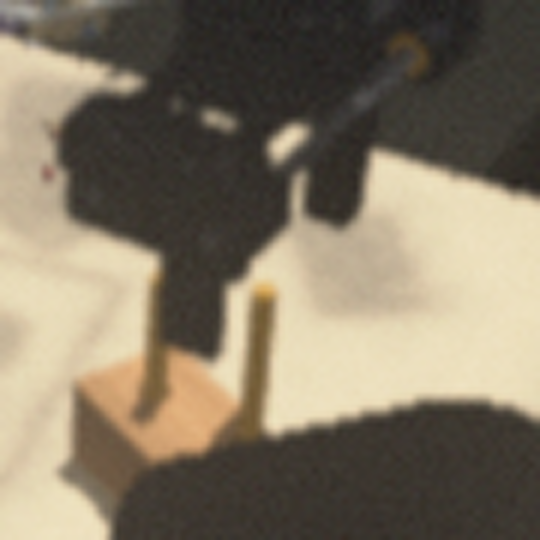

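Emit:
servo_tool --plan '[[0.03,[0,0,0],0],[0.03,[0,0,0],0],[0.03,[0,0,0],0],[0.03,[0,0,0],0],[0.03,[0,0,0],0],[0.03,[0,0,0],0]]'

```text
clock: 4.25
tcp_pos: [0.5136, -0.2921, 0.0942]
ee_rot: [-0.0, 0.0, 0.707, -0.707]
contact_force: [-0.2, 0.7, 0.0]
width: 0.042
```

Run:
```python
from h import *
np.set_printoptions(precision=3,suppress=True)
b=cam("scene"); W=cloud(b); cv2.imwrite("pics/c3.png",cv2.resize(b["pixels"][100:190,260:350],None,fx=6,fy=6,interpolation=cv2.INTER_CUBIC)); np.savez("s3.npz",**b)
for v in range(130,172,2): print(v,[tuple((W[v,u]*1000).round()) for u in (294,297,300,303,306,309,312)])
```

```text
130 [(np.float64(491.0), np.float64(-201.0), np.float64(240.0)), (np.float64(486.0), np.float64(-203.0), np.float64(241.0)), (np.float64(482.0), np.float64(-207.0), np.float64(240.0)), (np.float64(480.0), np.float64(-215.0), np.float64(236.0)), (np.float64(486.0), np.float64(-241.0), np.float64(219.0)), (np.float64(481.0), np.float64(-243.0), np.float64(220.0)), (np.float64(479.0), np.float64(-254.0), np.float64(215.0))]
132 [(np.float64(490.0), np.float64(-199.0), np.float64(237.0)), (np.float64(485.0), np.float64(-202.0), np.float64(237.0)), (np.float64(480.0), np.float64(-204.0), np.float64(238.0)), (np.float64(479.0), np.float64(-214.0), np.float64(233.0)), (np.float64(485.0), np.float64(-239.0), np.float64(216.0)), (np.float64(480.0), np.float64(-242.0), np.float64(216.0)), (np.float64(479.0), np.float64(-255.0), np.float64(209.0))]
134 [(np.float64(490.0), np.float64(-200.0), np.float64(232.0)), (np.float64(484.0), np.float64(-200.0), np.float64(234.0)), (np.float64(479.0), np.float64(-203.0), np.float64(235.0)), (np.float64(488.0), np.float64(-232.0), np.float64(214.0)), (np.f
[... 7014 characters left out ...]
oat64(514.0), np.float64(-286.0), np.float64(78.0)), (np.float64(508.0), np.float64(-289.0), np.float64(79.0)), (np.float64(544.0), np.float64(-379.0), np.float64(0.0)), (np.float64(538.0), np.float64(-384.0), np.float64(0.0)), (np.float64(531.0), np.float64(-388.0), np.float64(0.0))]
170 [(np.float64(543.0), np.float64(-313.0), np.float64(40.0)), (np.float64(538.0), np.float64(-318.0), np.float64(39.0)), (np.float64(515.0), np.float64(-290.0), np.float64(69.0)), (np.float64(509.0), np.float64(-292.0), np.float64(70.0)), (np.float64(540.0), np.float64(-372.0), np.float64(1.0)), (np.float64(532.0), np.float64(-374.0), np.float64(3.0)), (np.float64(346.0), np.float64(14.0), np.float64(358.0))]
```

View pics/c3.png

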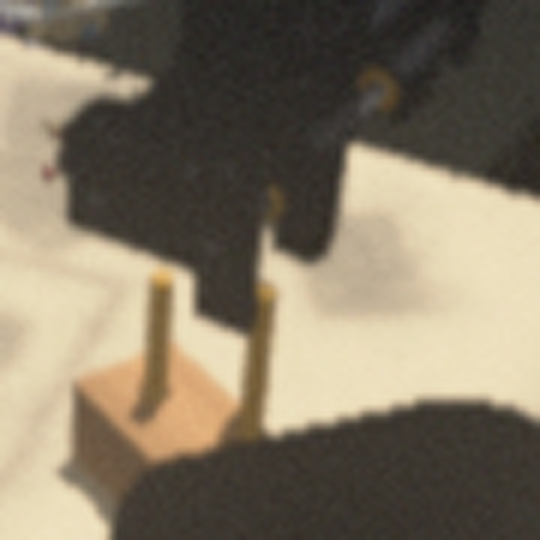

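Run:
```python
from h import *
np.set_printoptions(precision=4,suppress=True)
b=dict(np.load("s3.npz")); W=cloud(b)
P=W[90:160,265:330].reshape(-1,3); P=P[np.isfinite(P[:,0])&(P[:,2]>.125)]
def fit(S,ax):
    o=[i for i in range(3) if i!=ax]
    for _ in range(4):
        A=np.c_[S[:,o],np.ones(len(S))]; c,*_=np.linalg.lstsq(A,S[:,ax],rcond=None); r=S[:,ax]-A@c; S=S[abs(r)<max(2*r.std(),.0015)]
    print("axis",ax,"coef on",o,c,len(S),r.std())
fit(P[(abs(P[:,1]+.204)<.006)&(P[:,2]>.195)&(P[:,2]<.26)],1)
fit(P[(abs(P[:,0]-.481)<.006)&(P[:,2]>.195)&(P[:,2]<.26)],0)
fit(P[(abs(P[:,1]+.257)<.005)&(P[:,2]>.137)&(P[:,2]<.17)],1)
fit(P[(abs(P[:,1]+.314)<.005)&(P[:,2]>.137)&(P[:,2]<.17)],1)
for lo,hi in((-.265,-.25),(-.32,-.308)):
    S=P[(P[:,1]>lo)&(P[:,1]<hi)&(P[:,2]<.185)]; print(len(S),"zmin",np.sort(S[:,2])[:8],S[:,0].min(),S[:,0].max())
a=cam("top"); A=cloud(a)
s=telemetry.observe(); print(s)
```

```text
axis 1 coef on [0, 2] [ 0.0086  0.214  -0.255 ] 474 0.0017223394234837882
axis 0 coef on [1, 2] [-0.0078  0.0136  0.4772] 291 0.002511188591384587
axis 1 coef on [0, 2] [ 0.0245  0.1689 -0.2943] 55 0.0008561896502104435
axis 1 coef on [0, 2] [-0.019  -0.1079 -0.2886] 42 0.0014090674276159157
76 zmin [0.135  0.1353 0.1371 0.1373 0.1378 0.1379 0.1381 0.1383] 0.5023252352330977 0.5235621449237133
70 zmin [0.1334 0.1335 0.134  0.1344 0.1346 0.1349 0.1349 0.135 ] 0.5029372143081883 0.5230159589861734
{'clock': 4.35, 'joints': array([-0.5592,  0.1936,  1.8927,  0.    ,  1.0554,  1.0121]), 'joint_vel': array([-0.0009,  0.0004, -0.0014,  0.0013,  0.0004,  0.0006]), 'joint_efforts': array([  0.0046, -43.2468, -32.5605,   0.0465,  -0.0559,   0.0002]), 'tcp_pos': array([ 0.5136, -0.2921,  0.0942]), 'ee_rot': array([-0.0002,  0.0001,  0.7071, -0.7071]), 'contact_force': array([-0.8215,  0.0098,  0.4775]), 'torque': array([ 0.0315, -0.0122, -0.0368]), 'width': 0.03404335458797007}
```

Emit:
servo_tool --plan '[[0.06,[0,0,0],0],[0.06,[0,0.005,0.001],0],[0.06,[0,0.01,0],0],[0.06,[0,0.006,0],0],[0.06,[0,0,0],0],[0.06,[0,0,0],0],[0.06,[0,0,0],0]]'

```text
clock: 5.05
tcp_pos: [0.5138, -0.2932, 0.0734]
ee_rot: [0.0, -0.0, -0.707, 0.707]
contact_force: [0.1, -0.2, -0.8]
width: 0.0601
```

Run:
```python
from h import *
np.set_printoptions(precision=4,suppress=True)
b=cam("scene"); W=cloud(b); cv2.imwrite("pics/c4.png",cv2.resize(b["pixels"][100:190,260:350],None,fx=6,fy=6,interpolation=cv2.INTER_CUBIC)); np.savez("s4.npz",**b)
a=cam("top");cv2.imwrite("pics/c5.png",cv2.resize(a["pixels"][140:260,200:360],None,fx=5,fy=5,interpolation=cv2.INTER_CUBIC)); np.savez("t4.npz",**a)
s=telemetry.observe(); print(s["tcp_pos"],s["width"],s["contact_force"])
P=W[90:175,265:330].reshape(-1,3); P=P[np.isfinite(P[:,0])&(P[:,2]>.08)&(P[:,0]<.535)]
for lo,hi in((-.268,-.235),(-.335,-.308)):
    S=P[(P[:,1]>lo)&(P[:,1]<hi)&(P[:,2]<.16)]; print(len(S),"zmin",np.sort(S[:,2])[:12],S[:,0].min(),S[:,0].max())
```

```text
[ 0.514  -0.2933  0.0737] 0.06027918439745321 [-0.734   0.4959 -0.1539]
94 zmin [0.1142 0.1148 0.1148 0.1161 0.1168 0.1173 0.1176 0.1183 0.1184 0.1189
 0.119  0.1192] 0.502463882162416 0.5228076863779885
110 zmin [0.1131 0.1132 0.1133 0.114  0.1149 0.1152 0.1157 0.116  0.1162 0.1166
 0.117  0.1177] 0.502448013574789 0.5236644069415374
```

View pics/c4.png

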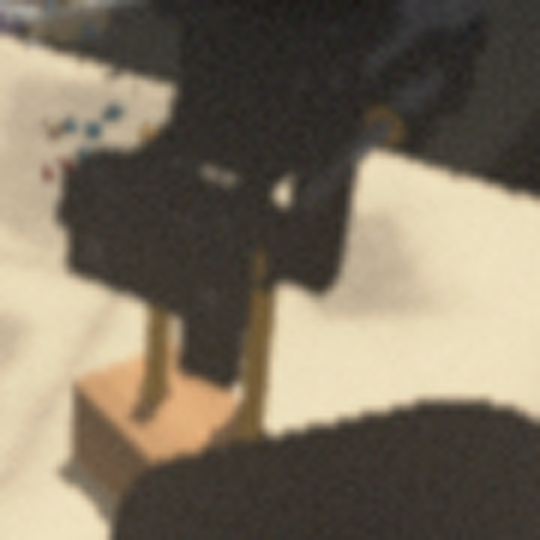

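View pics/c5.png

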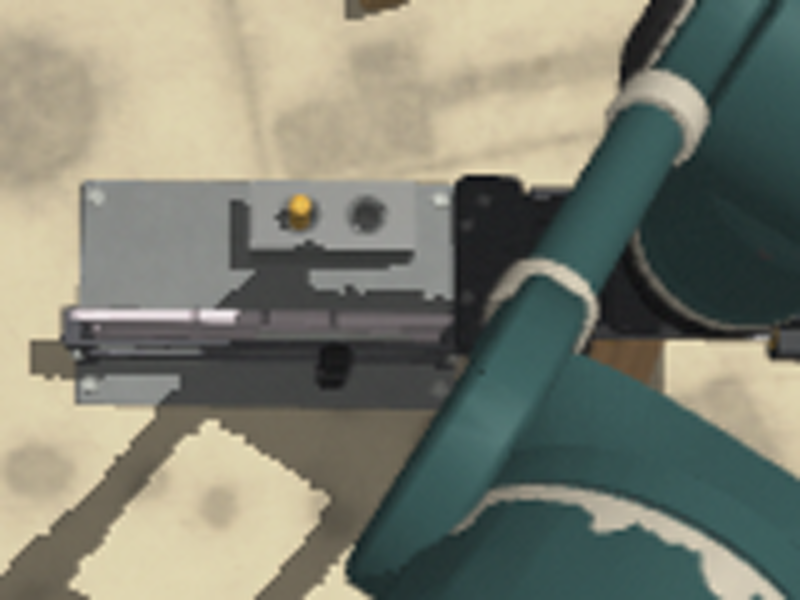

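Emit:
servo_tool --plan '[[0.06,[0,0.004,0],0],[0.06,[0,0.005,0],0],[0.06,[0,0.005,0],0],[0.06,[0,0,0],0]]'

```text
clock: 5.55
tcp_pos: [0.5128, -0.2926, 0.058]
ee_rot: [-0.001, -0.0, 0.708, -0.707]
contact_force: [0.1, 0.2, -0.8]
width: 0.0601
```

Emit:
servo_tool --plan '[[0.0,[0,0,0],0],[0.0,[0,0,0],0],[0.0,[0,0,0],0],[0.0,[0,0,0],0],[0.0,[0,0,0],0],[0.0,[0,0,0],0],[0.0,[0,0,0],0],[0.0,[0,0,0],0],[0.0,[0,0,0],0]]' --newtons 35

```text
clock: 6.45
tcp_pos: [0.5137, -0.2931, 0.0594]
ee_rot: [-0.0, 0.0, 0.707, -0.707]
contact_force: [-0.3, 0.5, -0.3]
width: 0.0089
```

Run:
```python
from h import *
b=cam("scene"); cv2.imwrite("pics/d1.png",cv2.resize(b["pixels"][100:190,260:350],None,fx=6,fy=6,interpolation=cv2.INTER_CUBIC))
s=telemetry.observe(); print(s["tcp_pos"],s["width"],s["contact_force"])
```

```text
[ 0.51368994 -0.29310938  0.05938108] 0.009040202177548815 [-0.1819694   0.59913269  0.56578544]
```

View pics/d1.png

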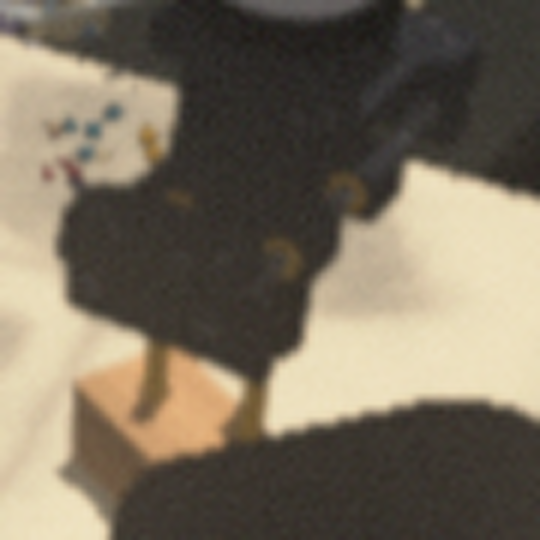

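Emit:
servo_tool --plan '[[0.0,[0,-0.005,0],0],[0.0,[0,-0.01,0],0],[0.0,[0,-0.02,0],0],[0.0,[0,-0.025,0],0],[0.0,[0,-0.025,0],0],[0.0,[0,-0.02,0],0],[0.0,[0,-0.015,0],0],[0.0,[-0.005,0,-0.012],0],[0.0,[-0.01,0,-0.022],0],[0.0,[-0.01,0,-0.022],0],[0.0,[-0.01,0,-0.022],0],[0.0,[-0.01,0,-0.022],0],[0.0,[-0.005,0,-0.012],0],[0.0,[-0.003,0,-0.006],0],[0.0,[0,0,-0.004],0],[0.0,[0,0,0],0],[0.0,[0,0,0],0],[0.0,[0,0,0],0]]'

```text
clock: 8.3
tcp_pos: [0.5665, -0.1719, 0.1793]
ee_rot: [0.001, -0.001, -0.707, 0.707]
contact_force: [-0.0, 0.2, -0.6]
width: 0.0089
```

Run:
```python
from h import *
np.set_printoptions(precision=4,suppress=True)
a,b=cam("top"),cam("scene"); np.savez("t5.npz",**a); np.savez("s5.npz",**b)
cv2.imwrite("pics/e1.png",np.hstack([cv2.resize(a["pixels"][150:250,200:300],None,fx=4,fy=4,interpolation=cv2.INTER_CUBIC),cv2.resize(b["pixels"][120:270,200:300],(400,600),interpolation=cv2.INTER_CUBIC)[:400]])); 
cv2.imwrite("pics/e2.png",cv2.resize(b["pixels"][110:250,200:310],None,fx=4.2,fy=4.2,interpolation=cv2.INTER_CUBIC))
s=telemetry.observe(); print(s["tcp_pos"],s["width"],s["contact_force"],s["ee_rot"],s["clock"])
```

```text
[ 0.5666 -0.1718  0.1794] 0.008619672038625216 [-0.3628 -0.0433 -1.304 ] [ 0.0005 -0.0006 -0.7071  0.7072] 8.4
```

View pics/e1.png

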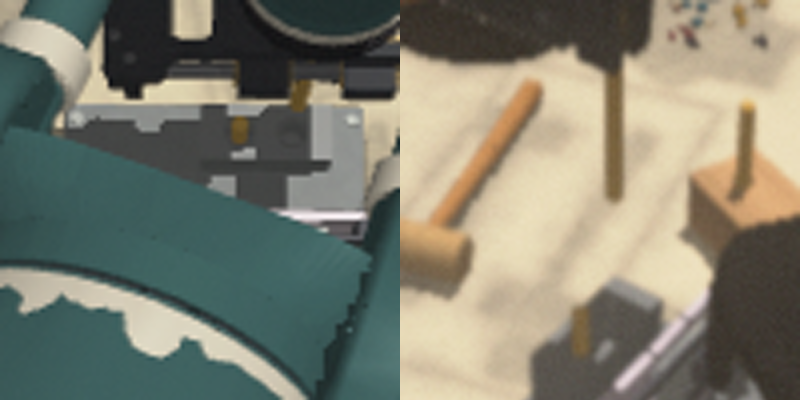

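View pics/e2.png

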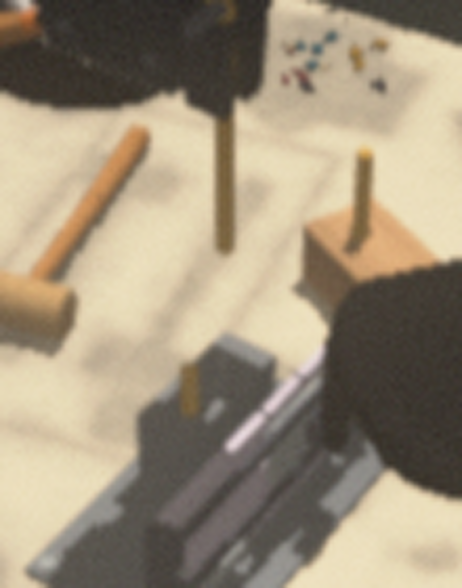

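```bash
cat > rod.py <<'E'
from h import *
np.set_printoptions(precision=4,suppress=True)
def rodline(b,u0,u1,v0,v1,name=""):
    hsv=cv2.cvtColor(b["pixels"],cv2.COLOR_BGR2HSV); m=((hsv[...,0]>10)&(hsv[...,0]<30)&(hsv[...,1]>90)); k=np.zeros_like(m); k[v0:v1,u0:u1]=1; m&=k.astype(bool)
    W=cloud(b); rows=[]
    for v in range(v0,v1):
        uu=np.where(m[v])[0]
        if len(uu)>=2: rows.append((v,uu.min(),uu.max()))
    return m,np.array(rows),W
if __name__=="__main__":
    b=dict(np.load("s5.npz")); m,rows,W=rodline(b,246,262,136,175); print(rows.tolist())
    P=W[m]; P=P[np.isfinite(P[:,0])&(abs(P[:,0]-.565)<.02)&(abs(P[:,1]+.17)<.02)]; print(len(P),P[:,2].min(),P[:,2].max())
    c=-b["R"].T@b["t"]; print(np.polyfit(P[:,2],P[:,0],1),np.polyfit(P[:,2],P[:,1],1),P.mean(0))
    # plane of rod axis: fitted image line vs projections
    L=np.polyfit(rows[:,0],rows[:,1:].mean(1),1)
    for z in(.13,.15,.17,.19):
        u,v=proj(b,[.567,-.1715,z]); print(z,u,v,"line u",np.polyval(L,v))
    t=dict(np.load("t5.npz")); m,rows,W=rodline(t,266,280,168,181); print(rows.tolist())
    for z in(.128,.14,.15,.16,.18): print(z,proj(t,[.567,-.1715,z]))
E
python3 rod.py
```

```text
[[138, 252, 254], [139, 252, 254], [140, 252, 254], [141, 252, 254], [142, 252, 254], [143, 252, 254], [144, 252, 254], [145, 252, 254], [146, 252, 254], [147, 252, 254], [148, 252, 254], [149, 252, 254], [150, 252, 254], [151, 252, 254], [152, 252, 254], [153, 252, 254], [154, 252, 254], [155, 252, 254], [156, 252, 255], [157, 252, 255], [158, 252, 254], [159, 252, 255], [160, 252, 255], [161, 252, 254], [162, 252, 255], [163, 252, 254], [164, 252, 255], [165, 252, 254], [166, 252, 254], [167, 252, 254], [168, 252, 254], [169, 252, 254]]
102 0.13164530916335002 0.22004036149318226
[0.0026 0.5629] [ 0.005 -0.169] [ 0.5633 -0.1681  0.1717]
0.13 252.61076318932513 168.33683483182074 line u 253.19436636524517
0.15 252.5955526987653 160.88216675515912 line u 253.14381234786313
0.17 252.57987318547185 153.1976304315926 line u 253.09169947323485
0.19 252.56370261592812 145.2724272249706 line u 253.0379545101401
[[170, 273, 277], [171, 272, 277], [172, 273, 276], [173, 273, 277], [174, 273, 276], [175, 272, 276], [176, 272, 276], [177, 273, 275]]
0.128 (np.float64(274.41898528317535), np.float64(175.41347026826548))
0.14 (np.float64(274.67345117632254), np.float64(174.2242180685947))
0.15 (np.float64(274.8909134195274), np.float64(173.20790327733448))
0.16 (np.float64(275.1134758850089), np.float64(172.167752480053))
0.18 (np.float64(275.5746364240258), np.float64(170.01250810272506))
```

Emit:
servo_tool --plan '[[0.0,[-0.001,0.01,-0.0005],0],[0.0,[0,0.02,0],0],[0.0,[0,0.02,0],0],[0.0,[0,0.015,0],0],[0.0,[0,0.005,0],0],[0.0,[0,0,0],0],[0.0,[0,0,0],0]]'

```text
clock: 9.1
tcp_pos: [0.5683, -0.1709, 0.1099]
ee_rot: [-0.0, -0.001, -0.707, 0.707]
contact_force: [-0.6, -0.6, 0.1]
width: 0.0087
```

```bash
cat > look.py <<'E'
import sys
from rod import *
n=sys.argv[1]
a,b=cam("top"),cam("scene"); np.savez(f"t{n}.npz",**a); np.savez(f"s{n}.npz",**b)
cv2.imwrite(f"pics/l{n}.png",np.hstack([cv2.resize(a["pixels"][150:240,210:300],(500,500),interpolation=cv2.INTER_CUBIC),cv2.resize(b["pixels"][150:240,210:260],(278,500),interpolation=cv2.INTER_CUBIC)]))
s=telemetry.observe(); print(s["tcp_pos"],s["width"],s["contact_force"],s["ee_rot"],s["clock"])
E
python3 look.py 6
```

```text
[ 0.5687 -0.171   0.1105] 0.008877730789830453 [ 0.9117 -0.3282  0.2437] [-0.0005 -0.0009 -0.7069  0.7074] 9.2
```

View pics/l6.png

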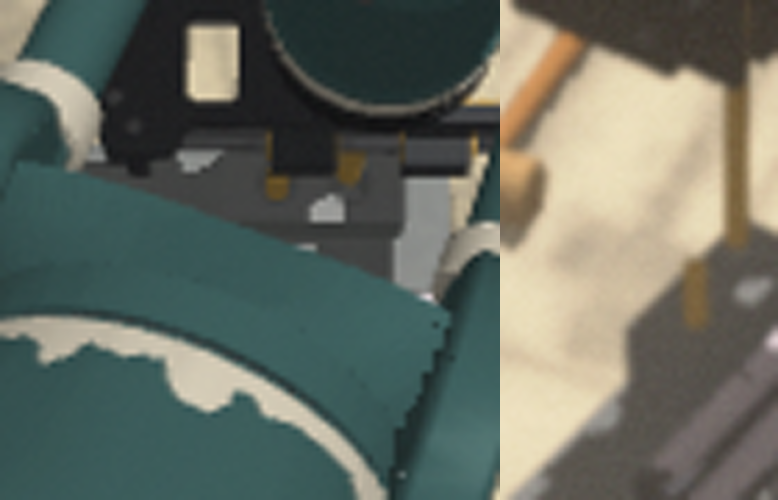

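```bash
cat > an.py <<'E'
import sys
from rod import *
n=sys.argv[1]; v0,v1=int(sys.argv[2]),int(sys.argv[3]); zb=float(sys.argv[4])
b=dict(np.load(f"s{n}.npz")); m,rows,W=rodline(b,247,260,v0,v1); print(rows[:2].tolist(),rows[-3:].tolist())
P=W[m]; P=P[np.isfinite(P[:,0])&(abs(P[:,0]-.565)<.02)&(abs(P[:,1]+.17)<.02)]; print(len(P),P[:,2].min(),P.mean(0),np.polyfit(P[:,2],P[:,0],1)[0],np.polyfit(P[:,2],P[:,1],1)[0])
# subpixel edges via intensity: weighted centre of rod vs background per row by saturation
h=cv2.cvtColor(b["pixels"],cv2.COLOR_BGR2HSV)[...,1].astype(float)
L=np.polyfit(rows[:,0],rows[:,1:].mean(1),1)
for z in(zb,zb+.03): u,v=proj(b,[.567,-.1712,z]); print("scene",z,u,v,"line u",np.polyval(L,v))
t=dict(np.load(f"t{n}.npz")); m,rows,W=rodline(t,266,282,172,186); print(rows.tolist()); print("top pred bottom",proj(t,[.567,-.1712,zb]))
E
python3 an.py 6 165 196 .058
```

```text
[[166, 251, 254], [167, 251, 254]] [[191, 251, 254], [192, 251, 254], [193, 251, 253]]
90 0.061328284592856726 [ 0.5654 -0.1674  0.1018] -0.000895137731256975 0.0016888913368671118
scene 0.058 252.58510454392896 193.49748769006462 line u 252.17609599847327
scene 0.088 252.5627521162539 183.36352675529318 line u 252.1261750086468
[[177, 271, 274], [178, 271, 275], [179, 271, 274], [180, 271, 274], [181, 271, 274], [182, 271, 274]]
top pred bottom (np.float64(272.93704380116105), np.float64(181.75387890693906))
```

Emit:
servo_tool --plan '[[0.0,[0.0005,0.004,0],0],[0.0,[0,0.006,0],0],[0.0,[0,0.006,0],0],[0.0,[0,0.006,0],0],[0.0,[0,0,0],0]]'

```text
clock: 9.7
tcp_pos: [0.5662, -0.1704, 0.0857]
ee_rot: [-0.001, -0.001, 0.707, -0.707]
contact_force: [0.2, -0.1, -0.1]
width: 0.0088
```

Emit:
servo_tool --plan '[[0.0,[0,0.005,0],0],[0.0,[0,0.006,0],0],[0.0,[0,0.005,0],0],[0.0,[0,0.004,0],0],[0.0,[0,0,0],0],[0.0,[0,0,0],0]]'

```text
clock: 10.3
tcp_pos: [0.5672, -0.1707, 0.0672]
ee_rot: [-0.0, 0.0, 0.707, -0.707]
contact_force: [0.1, 0.1, -0.5]
width: 0.0089
```

```bash
python3 look.py 7
```

```text
[ 0.5674 -0.1708  0.0676] 0.008304908238247376 [-0.0256 -0.6421  0.004 ] [ 0.     -0.0003 -0.7071  0.7072] 10.4
```

View pics/l7.png

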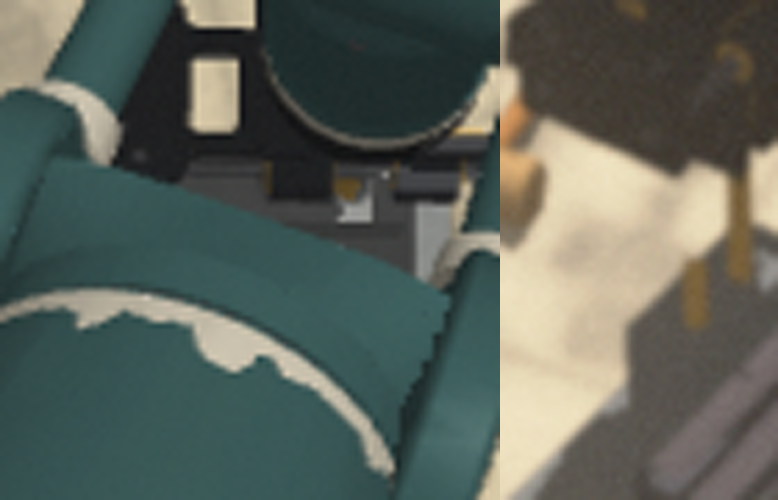

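Emit:
servo_tool --plan '[[0.0,[0,0.002,0],0],[0.0,[0,0.002,0],0],[0.0,[0,0,0],0],[0.03,[0,0,0],0],[0.03,[0,0,0],0],[0.03,[0,0,0],0],[0.03,[0,0,0],0],[0.03,[0,0,0],0]]'

```text
clock: 11.2
tcp_pos: [0.5672, -0.1707, 0.0633]
ee_rot: [-0.0, 0.0, 0.707, -0.707]
contact_force: [-0.3, 0.4, -0.2]
width: 0.0302
```

```bash
python3 look.py 8
```

```text
[ 0.5673 -0.1707  0.0633] 0.02978936591251881 [-0.4377  0.2186 -0.217 ] [ 0.0002 -0.0002 -0.7071  0.7071] 11.3
```

View pics/l8.png

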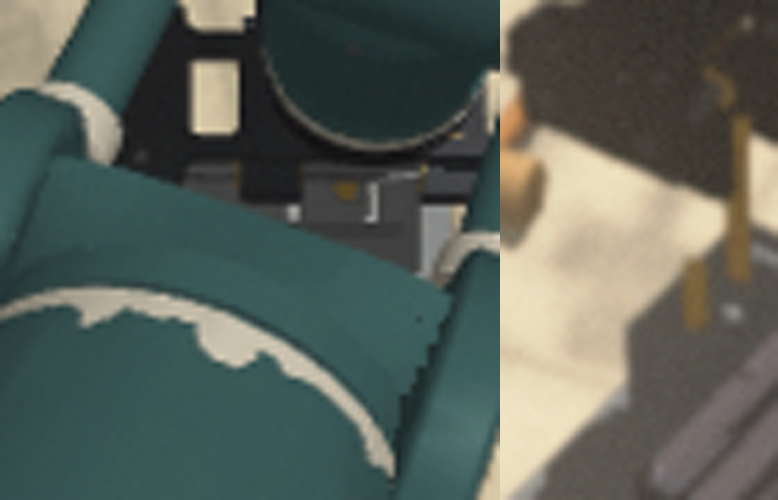

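Emit:
servo_tool --plan '[[0.03,[0,-0.005,0],0],[0.03,[0,-0.015,0],0],[0.03,[0,-0.02,0],0],[0.03,[0,-0.02,0],0],[0.04,[0,-0.015,0],0],[0.04,[0,-0.005,0],0],[0.04,[0,0,0],0],[0.04,[0,0,0],0]]'

```text
clock: 12.1
tcp_pos: [0.5667, -0.1705, 0.1427]
ee_rot: [-0.001, -0.0, 0.707, -0.707]
contact_force: [0.2, 0.2, -0.8]
width: 0.0399
```

```bash
python3 look.py 9; python3 an.py 9 160 201 .012; python3 -c "
from h import *
b=dict(np.load('s9.npz')); print(proj(b,[.567,-.171,.137]),proj(b,[.567,-.171,.047]))"
```

```text
[ 0.5663 -0.1704  0.142 ] 0.039750311518241786 [-0.6125 -0.5104  0.4935] [-0.0009 -0.0006  0.7074 -0.7068] 12.2
[[166, 252, 253], [167, 251, 253]] [[197, 251, 254], [198, 251, 254], [199, 251, 254]]
110 0.045446461048875356 [ 0.5648 -0.1666  0.0902] 0.012274155752759957 0.0034774730631750178
scene 0.012 252.61758795836298 208.22455258374617 line u 252.56856244345576
scene 0.041999999999999996 252.5966409965621 198.72779027773902 line u 252.4183844604654
[[174, 272, 274], [175, 272, 275], [176, 272, 275], [177, 271, 275], [178, 271, 275], [179, 271, 274], [180, 271, 274], [181, 271, 274], [182, 271, 274], [183, 270, 273], [184, 270, 273], [185, 271, 273]]
top pred bottom (np.float64(272.15447643357845), np.float64(185.43813704094197))
(np.float64(252.46977873949055), np.float64(165.87818180563934)) (np.float64(252.54221829773434), np.float64(197.15663843350046))
```

View pics/l9.png

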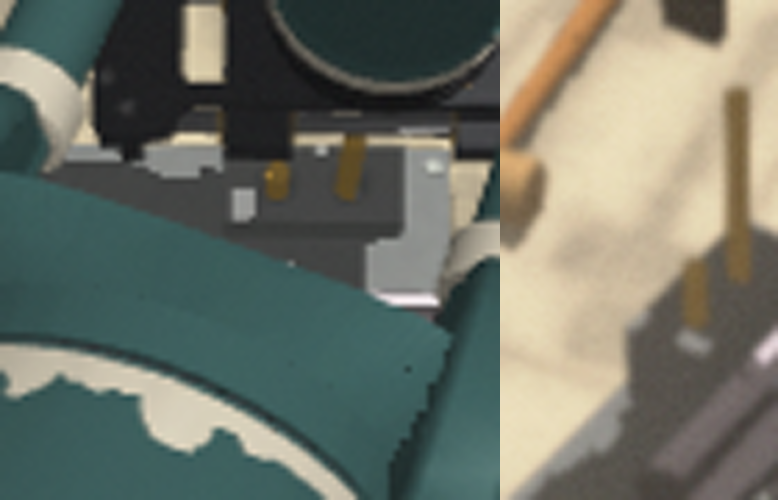

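Run:
```python
from h import *
np.set_printoptions(precision=3,suppress=True)
b=dict(np.load("s9.npz")); W=cloud(b); cv2.imwrite("pics/s9.png",b["pixels"])
for n in "ts":
    f=dict(np.load(n+"9.npz")); W=cloud(f).reshape(-1,3)
    for x0 in np.arange(.1,.6,.05):
        S=W[(W[:,0]>x0)&(W[:,0]<x0+.05)&(W[:,2]>.2)&(W[:,1]<.1)]
        L=S[S[:,2]<.38]; A=S[S[:,2]>.38]
        print(n,"x%.2f"%x0,"low:",len(L),(L.min(0)[1:],L.max(0)[1:]) if len(L) else "","high:",len(A),(A.min(0)[1:],A.max(0)[1:]) if len(A) else "")
```

```text
t x0.10 low: 0  high: 0 
t x0.15 low: 0  high: 0 
t x0.20 low: 0  high: 0 
t x0.25 low: 305 (array([0.051, 0.347]), array([0.1 , 0.36])) high: 828 (array([-0.13 ,  0.657]), array([-0.022,  0.711]))
t x0.30 low: 1144 (array([0.025, 0.351]), array([0.097, 0.361])) high: 10780 (array([-0.146,  0.623]), array([-0.025,  0.711]))
t x0.35 low: 373 (array([0.022, 0.349]), array([0.08 , 0.363])) high: 7892 (array([-0.172,  0.598]), array([-0.042,  0.685]))
t x0.40 low: 0  high: 5879 (array([-0.191,  0.575]), array([-0.054,  0.658]))
t x0.45 low: 116 (array([-0.636,  0.205]), array([-0.617,  0.226])) high: 1577 (array([-0.209,  0.543]), array([-0.07 ,  0.633]))
t x0.50 low: 1112 (array([-0.635,  0.206]), array([-0.076,  0.38 ])) high: 4714 (array([-0.234,  0.38 ]), array([-0.087,  0.574]))
t x0.55 low: 747 (array([-0.264,  0.259]), array([-0.078,  0.379])) high: 3912 (array([-0.237,  0.381]), array([-0.1  ,  0.569]))
s x0.10 low: 14 (array([0.09 , 0.262]), array([0.1  , 0.276])) high: 0 
s x0.15 low: 98 (array([-0.725,  0.2  ]), array([-0.603,  0.26 ])) high: 0 
s x0.20 low: 1119 (array([-0.886,  0.2  ]), array([-0.586,  0.269])) high: 0 
s x0.25 low: 3231 (array([-0.945,  0.2  ]), array([0.1  , 0.358])) high: 0 
s x0.30 low: 4033 (array([-0.977,  0.2  ]), array([0.096, 0.36 ])) high: 0 
s x0.35 low: 1232 (array([-0.98,  0.21]), array([0.081, 0.361])) high: 0 
s x0.40 low: 882 (array([-0.98,  0.2 ]), array([-0.642,  0.323])) high: 0 
s x0.45 low: 1000 (array([-0.952,  0.2  ]), array([-0.615,  0.311])) high: 0 
s x0.50 low: 2415 (array([-0.739,  0.201]), array([-0.076,  0.38 ])) high: 1604 (array([-0.196,  0.38 ]), array([-0.135,  0.484]))
s x0.55 low: 2164 (array([-0.266,  0.2  ]), array([-0.075,  0.38 ])) high: 1336 (array([-0.153,  0.38 ]), array([-0.107,  0.492]))
```

View pics/s9.png

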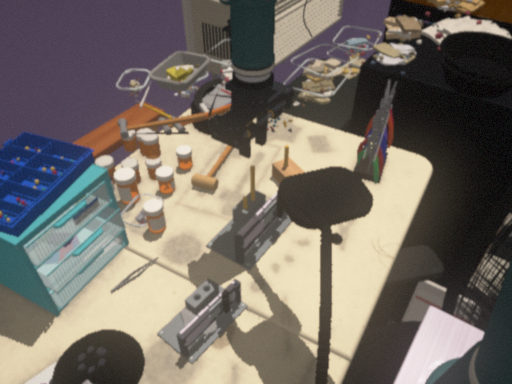

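Emit:
servo_tool --plan '[[0.06,[0.01,0,-0.002],0],[0.06,[0.02,0,-0.004],0],[0.06,[0.02,0,-0.004],0],[0.06,[0.018,0,-0.004],0],[0.06,[0.009,0,-0.0015],0],[0.06,[0.0025,0,0],0],[0.06,[0,0,0],0],[0.06,[0,0,0],0]]'

```text
clock: 13.0
tcp_pos: [0.4884, -0.1554, 0.1435]
ee_rot: [-0.0, -0.0, -0.707, 0.707]
contact_force: [0.9, -0.1, 0.6]
width: 0.06
```

Run:
```python
from h import *
np.set_printoptions(precision=4,suppress=True)
a,b=cam("top"),cam("scene"); np.savez("t10.npz",**a); np.savez("s10.npz",**b)
cv2.imwrite("pics/f1.png",np.hstack([cv2.resize(a["pixels"][150:250,200:300],(400,400),interpolation=cv2.INTER_CUBIC),cv2.resize(b["pixels"][120:220,220:320],(400,400),interpolation=cv2.INTER_CUBIC)]))
s=telemetry.observe(); print(s["tcp_pos"],s["width"],s["contact_force"],s["ee_rot"],s["clock"])
```

```text
[ 0.4884 -0.1554  0.1434] 0.05974186549465748 [-0.0103  0.0045  0.4304] [ 0.     -0.0003 -0.7071  0.7072] 13.1
```

View pics/f1.png

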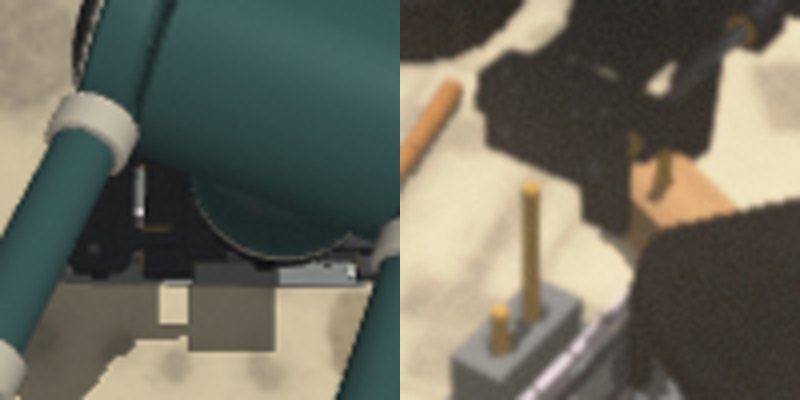

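Run:
```python
from h import *
np.set_printoptions(precision=4,suppress=True)
b=dict(np.load("s10.npz")); W=cloud(b); P=W[150:185,262:278].reshape(-1,3); P=P[(abs(P[:,0]-.488)<.025)&(P[:,1]>-.145)&(P[:,1]<-.09)]
print(np.sort(P[:,2])[:10],P[:,0].min(),P[:,0].max(),P[:,1].min(),P[:,1].max())
```

```text
[0.1829 0.1832 0.1836 0.1859 0.1862 0.1873 0.1879 0.188  0.1885 0.1886] 0.4635300755583409 0.4976701430894348 -0.1263776787250195 -0.09546282775073432
```

Emit:
servo_tool --plan '[[0.06,[0.001,0.01,0],0],[0.06,[0,0.02,0],0],[0.06,[0,0.02,0],0],[0.06,[0,0.015,0],0],[0.06,[0,0.005,0],0],[0.06,[0,0,0],0]]'

```text
clock: 13.7
tcp_pos: [0.4858, -0.1548, 0.0719]
ee_rot: [-0.001, -0.001, 0.707, -0.707]
contact_force: [-1.1, 0.5, -0.0]
width: 0.0605
```

Run:
```python
from h import *
np.set_printoptions(precision=4,suppress=True)
a,b=cam("top"),cam("scene"); np.savez("t11.npz",**a); np.savez("s11.npz",**b)
cv2.imwrite("pics/f2.png",np.hstack([cv2.resize(a["pixels"][150:250,200:300],(400,400),interpolation=cv2.INTER_CUBIC),cv2.resize(b["pixels"][120:220,220:320],(400,400),interpolation=cv2.INTER_CUBIC)]))
s=telemetry.observe(); print(s["tcp_pos"],s["width"],s["contact_force"],s["ee_rot"],s["clock"])
W=cloud(b); P=W[150:215,255:282].reshape(-1,3); P=P[(abs(P[:,0]-.488)<.025)&(P[:,1]>-.14)&(P[:,1]<-.09)]
print(np.sort(P[:,2])[:10])
```

```text
[ 0.4872 -0.1553  0.0736] 0.0594707696166326 [-0.3249 -0.1943  0.5077] [-0.     -0.0004 -0.707   0.7072] 13.8
[0.0596 0.0639 0.0658 0.0666 0.0679 0.0687 0.069  0.0705 0.0716 0.0754]
```

View pics/f2.png

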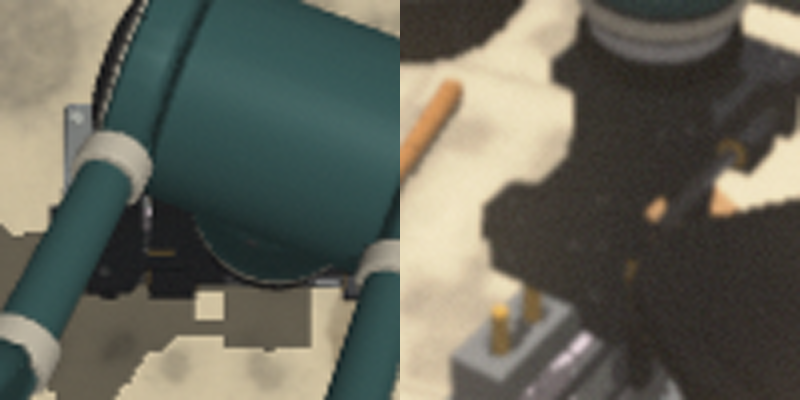

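Emit:
servo_tool --plan '[[0.06,[0,0.006,0],0],[0.06,[0,0.008,0],0],[0.06,[0,0.005,0],0],[0.06,[0,0,0],0],[0.02,[0,0,0],0],[0.02,[0,0,0],0],[0.02,[0,0,0],0],[0.02,[0,0,0],0],[0.02,[0,0,0],0],[0.02,[0,0,0],0]]'

```text
clock: 14.8
tcp_pos: [0.4868, -0.1552, 0.0544]
ee_rot: [0.0, -0.0, -0.707, 0.707]
contact_force: [-0.1, -0.1, 0.3]
width: 0.0202
```

Emit:
servo_tool --plan '[[0.0,[0,0,0],0],[0.0,[0,0,0],0],[0.0,[0,0,0],0],[0.0,[0,0,0],0],[0.0,[0,0,0],0]]' --newtons 40

```text
clock: 15.3
tcp_pos: [0.4868, -0.1556, 0.0544]
ee_rot: [0.0, -0.0, -0.707, 0.707]
contact_force: [0.2, -3.2, -0.1]
width: 0.0136
```

Run:
```python
from h import *
np.set_printoptions(precision=4,suppress=True)
s=telemetry.observe(); print(s["tcp_pos"],s["width"],s["contact_force"],s["ee_rot"],s["clock"])
```

```text
[ 0.4868 -0.1556  0.0544] 0.013599148309213303 [ 0.1775 -3.1993 -0.0951] [ 0.0001 -0.0002 -0.7069  0.7073] 15.3
```

Emit:
servo_tool --plan '[[0.0,[0,0,-0.003],0],[0.0,[0,0,-0.005],0],[0.0,[0,0,-0.005],0],[0.0,[0,0,-0.005],0],[0.0,[0,0,-0.005],0],[0.0,[0,0,-0.004],0],[0.0,[0,0,-0.003],0],[0.0,[0,0,-0.002],0],[0.0,[0,0,0],0],[0.0,[0,0,0],0],[0.0,[0,0,0],0]]'

```text
clock: 16.4
tcp_pos: [0.4869, -0.1244, 0.0544]
ee_rot: [-0.0, -0.0, -0.706, 0.708]
contact_force: [-0.8, -7.9, -1.5]
width: 0.0135
```

Run:
```python
from h import *
np.set_printoptions(precision=4,suppress=True)
s=telemetry.observe(); print(s["tcp_pos"],s["width"],s["contact_force"],s["ee_rot"],s["clock"])
a,b=cam("top"),cam("scene"); np.savez("t12.npz",**a); np.savez("s12.npz",**b)
cv2.imwrite("pics/g1.png",np.hstack([cv2.resize(a["pixels"][150:250,200:300],(400,400),interpolation=cv2.INTER_CUBIC),cv2.resize(b["pixels"][160:260,200:300],(400,400),interpolation=cv2.INTER_CUBIC)]))
s=telemetry.observe(); print(s["tcp_pos"],s["width"],s["contact_force"],s["clock"])
```

```text
[ 0.4869 -0.1244  0.0544] 0.013537240280949388 [-0.8204 -7.9109 -1.493 ] [-0.0002 -0.0001 -0.7063  0.708 ] 16.4
[ 0.4869 -0.1244  0.0544] 0.013306872338387987 [-1.3576 -8.6755 -2.2605] 16.5
```

View pics/g1.png

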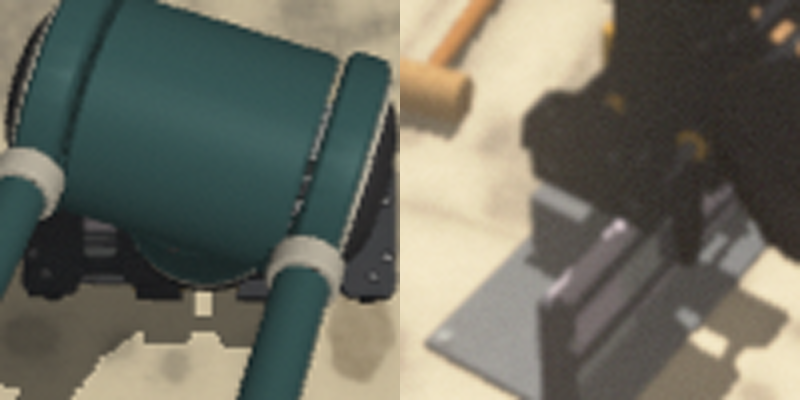

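Run:
```python
from h import *
np.set_printoptions(precision=4,suppress=True)
b=dict(np.load("s12.npz")); W=cloud(b)
P=W[200:232,262:285].reshape(-1,3); S=P[(abs(P[:,0]-.4875)<.011)&(P[:,2]>.048)&(P[:,2]<.08)]
print(len(S),np.percentile(S,[2,10,25,50,75,90,98],axis=0))
F=S[abs(S[:,0]-.4816)<.003]; print("front face",len(F),np.percentile(F[:,1],[2,50,98]))
cv2.imwrite("pics/g2.png",cv2.resize(b["pixels"][195:240,250:300],None,fx=10,fy=10,interpolation=cv2.INTER_CUBIC))
for y in(-.155,-.1244): print([proj(b,[x,y+d,.06]) for x,d in((.4816,.007),(.4816,-.007),(.4936,.007))])
```

```text
97 [[ 0.4811 -0.1292  0.0492]
 [ 0.4816 -0.1248  0.0529]
 [ 0.4827 -0.1202  0.0578]
 [ 0.4866 -0.1181  0.0644]
 [ 0.4921 -0.1171  0.071 ]
 [ 0.4961 -0.1162  0.0771]
 [ 0.4981 -0.1153  0.0793]]
front face 39 [-0.1305 -0.1206 -0.1169]
[(np.float64(279.74391405600807), np.float64(214.64311477237564)), (np.float64(283.2452408203822), np.float64(210.753367052007)), (np.float64(274.9300488730576), np.float64(212.34424812155456))]
[(np.float64(271.8650026068743), np.float64(223.39607612407988)), (np.float64(275.5089926823248), np.float64(219.34783868641728)), (np.float64(266.996074333274), np.float64(221.00426434235652))]
```

View pics/g2.png

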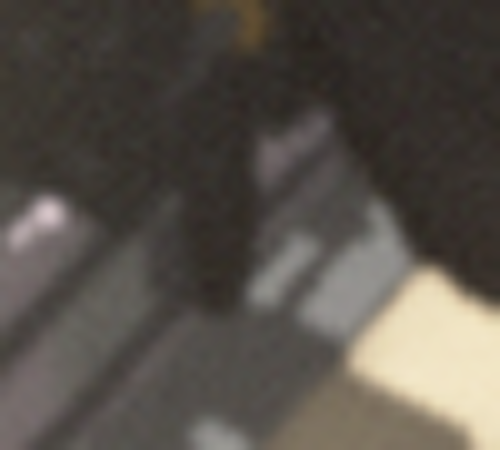

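Emit:
servo_tool --plan '[[0.0,[0,0,-0.001],0],[0.0,[0,0,0],0],[0.0,[0,0,0],0],[0.0,[0,0,0],0],[0.0,[0,0,0],0],[0.0,[0,0,0],0],[0.0,[0,0,0],0],[0.0,[0,0,0],0],[0.0,[0,0,0],0],[0.0,[0,0,0],0]]'

```text
clock: 17.5
tcp_pos: [0.4869, -0.1235, 0.0544]
ee_rot: [-0.0, -0.0, -0.706, 0.708]
contact_force: [0.1, -9.3, -1.7]
width: 0.0137
```

Run:
```python
from h import *
np.set_printoptions(precision=4,suppress=True)
b=cam("scene"); W=cloud(b)
P=W[200:232,262:285].reshape(-1,3); S=P[(P[:,0]>.484)&(P[:,0]<.4925)&(P[:,2]>.048)&(P[:,2]<.08)]; print("tab +y face",np.median(S[:,1]))
hsv=cv2.cvtColor(b["pixels"],cv2.COLOR_BGR2HSV); m=(hsv[...,0]>10)&(hsv[...,0]<30)&(hsv[...,1]>90)
k=W[...]; sel=m&(abs(k[...,0]-.565)<.02)&(abs(k[...,1]+.168)<.02); vv,uu=np.where(sel); print("long rod px",len(uu),uu.min() if len(uu) else None,vv.min() if len(uu) else None, k[sel].mean(0) if len(uu) else None)
s=telemetry.observe(); print(s["tcp_pos"],s["width"],s["contact_force"],s["joint_vel"],s["clock"])
cv2.imwrite("pics/z.png",b["pixels"])
```

```text
tab +y face -0.1167533435841119
long rod px 16 251 165 [ 0.5665 -0.1665  0.1315]
[ 0.4869 -0.1235  0.0544] 0.013840331379968724 [-0.6592 -8.9255 -1.9371] [ 0.002  -0.0007  0.0012 -0.0012 -0.0002 -0.0013] 17.55
```

View pics/z.png

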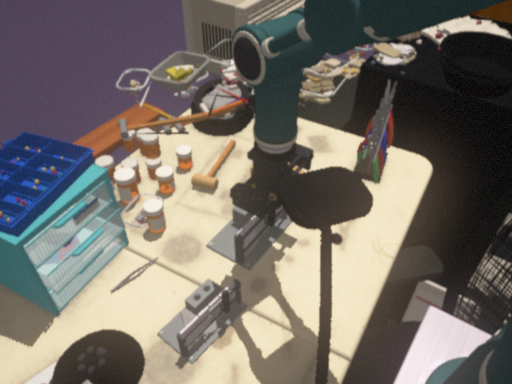

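The final scene picture shows the long rod's top at about (252,165), where it should be when seated, and the gripper on the tab. The jar (153,215), the tweezers (134,274) and the lookalikes are where they were. All readings are steady, so I'm handing in.

```bash
python3 -c "
from bench import finish_job
print(finish_job())"
```

```text
the job is handed in; nothing more can be done
None
```

The long rod is in the right-hand socket and released. I handed the job in with the gripper still holding the shutter at about half travel; no verdict came back.

- **Rod:** I took the long rod from the near hole of the stand (top at pixel 329,200) and lowered it into the socket without any contact force. After release it stood upright with its top where a seated rod should be (row 166, expected 165.9), and it was still there in the last picture.
- **Shutter:** The last checks put travel at about 31 mm: the tab's face in the image gives about 31 mm, and the tool moved 32 mm after gripping. The fingers pinch the tab with a 40 N grip setting. The spring pulls back with about 9 N (9.4 N expected at half travel), and the arm is still.
- **Disagreement:** The reported tool height read about 41 mm lower than the finger ends seen by the depth camera, while sideways positions agreed. I went by the camera for heights; contact-free descents and both grips (about 9 mm on the rod, 13.6 mm on the tab) bore that out.
- **Not seen at the end:** The gripper and the lamp hid the reference rod and the short rod in the last picture. Both were in place in the earlier views, and nothing was touched that would have moved them.

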